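# Seat a micromanipulator in its corner on a probe station and hold it for fixing

### The arm

A 6-joint arm with a two-finger parallel gripper is mounted at the origin on the work surface. World frame = base frame: x ahead of the robot, y to its left, z up, the work surface at z = 0. Lengths are in m, angles in rad, forces in N, time in s.
With the tool pointing down it reaches from about 0.375 to 0.975 m from the base axis. Payload 3.8 kg.
Tool frame: the origin (TCP) lies on the centre line of the jaws, within the pads' length; the fingertips stand 17 mm ahead of it and the grasp point (between the pads) lies 2 mm behind it (bot.tip_extent is the distance from the TCP to the fingertips, in m); z points along the fingers, y is the line along which they close (so a half turn about z gives the same grasp; the last joint's range is limited). The gripper opens to 85 mm and grips with 20 to 120 N. Pads are 22 mm wide; open, the fingers measure 114 mm over their backs; the gripper's body (76 mm by 85 mm) begins 54 mm behind the grasp point. The pads swing forward as they close: fully open they stand 13 mm farther back than shut.
Start: joints at [1.134, 0.264, 1.604, -0, 1.274, -0.037], TCP at [0.263, 0.622, 0.248] pointing down, gripper open.
Joint ranges: [-2.63, 2.63], [-0.94, 2.18], [0.31, 2.57], [-1.31, 4.45], [0, 2.66], [-2.55, 2.55]. Speed limits (rad/s): [2.57, 2.57, 3.14, 3.14, 3.14, 3.14].

### API

Orientations are given as a rotation vector (axis times angle).
In Python, from workcell import readout, read_camera, finish_job, bot gives the robot as it stands.
- The arm moves only by the tool jog_arm, never from a script. Its argument "deltas" is one flat list of numbers, 7 for each row, row after row: the shift along the tool's x, y, z in m, then the turn, a rotation vector about the tool's x, y, z in degrees, then the gripper command: -1 is shut, 1 is fully open, values between are in proportion. A call has 1 to 8 rows; each row is the pose to reach, as a shift and turn from the pose commanded when the call began, along the tool's axes at that moment; what a row does not reach only later rows make up. A row lasts 1/10 s, in which the tool goes at most 50 mm and 8.59 degrees, less where a joint would pass 70% of its speed; a pose out of reach is approached as far as the arm can. A call with a gripper value outside its range is refused whole. The fingers move at their own pace and stop on an object; "squeeze" is the grip in N (left out, the last holds). Time passes only in rows, so rows that repeat a pose let the fingers close. It gives the time, the measured TCP pose, the force, the opening and the grip force at its end, in the units of the state.
- readout.read_state(): the state, without advancing time (a new reading comes with each control period).
- read_camera(name): name is "scene" or "side" or "wrist"; returns a dict with "color" (420x560x3 uint8, blue, green, red), "fx", "fy", "cx", "cy" (pixels), "origin" and "attitude" of the camera in the world. Camera axes: x right, y down, z forward; pixel columns grow to the right and rows downward; lengths in m; the calibration is good to about 2 mm. A picture is of the moment at which its call begins. There is no depth.
- finish_job(): hands the job in; it is judged then, once.
The state is a dict: "time": time; "q": joint angles; "joint_vel": joint speeds; "joint_torque": joint torques, N m; "tool_pos": TCP position; "tcp_rot": TCP orientation; "wrist_force": force on the tool from outside, world axes, zero at the start; "torque": the same for the moment, N m; "width": opening from 0.0 (shut) to 1.0 (fully open); "grip_force": force on a finger pad.
Only numpy, scipy, OpenCV 4.12 (cv2) and the standard library are available. Lean on these libraries where they do the work, as an engineer would, in place of code of your own. Each camera call takes 0.05 s, during which the arm holds its last target. There are 200 camera calls.

### The job

Lift the micromanipulator with the yellow label off the blue mat and set it on the steel platen, knobs towards you, with the heel of its base flush against the brass rail and the side of its base up against the red stop. Then press it into the rail and down onto the platen together with one firm diagonal push, and finish while still holding it so, because I will now tighten its screws: do not let go. It is a fine instrument, so keep it upright and do not slam it, and leave everything else on the bench alone.

Things in the scene. Friction and masses are not known exactly. Their poses are not given: they have to be found in the camera images.
- manipulator: The loose micromanipulator, 0.36 to 0.57 kg, the only one with a YELLOW label on top. Origin: centre of its underside, z up. Steel base 80 (x) x 50 (y) x 9 mm; centred on it a black block 52 (x) x 40 (y) mm, from 9 to 73 mm up. Silver knobs on the -x face reach to x = -48 mm; a thin probe arm, 60 mm up, sticks out of the +x face to x = 88 mm. Starts standing on the mat (top at z = 3 mm).
- grip (a point): Point on the manipulator's vertical axis 50 mm above its underside, between the bare flat sides of the black block (y = +-20 mm), the place to grip from above. Axes as the manipulator's; at the start its +x lies up to 46 degrees either way from the robot's +x.
- heel (a point): Middle of the lower edge of the manipulator's heel (+x end of base): 40 mm along the manipulator's +x from its origin. Axes as the manipulator's.
- flank (a point): Middle of the lower edge of the base's +y side: 25 mm along the manipulator's +y from its origin. Axes as the manipulator's.
- platen: Ground steel plate of the probe station on a black plinth, fixed, 580 (x) x 570 (y) mm; origin under its centre on the table; its flat top is 28 mm above its origin, so at z = 28 mm. Smooth: the base slides on it with friction about 0.25.
- rail: Brass guide rail fixed on the platen: 24 (x) x 200 (y) x 14 mm high, turned up to 15 degrees; origin at the centre of its underside. Its face x = -12 mm, towards the robot, is the one to press against, along the rail's +x. Thumb screws at its ends (y = +-88 mm) rise to 29 mm. Hold with some 15 N towards the rail (friction, about 0.25, takes some) and 10 to 15 N down; over 70 N does harm.
- rail_face (a point): Middle of the lower edge of the rail's face towards the robot (12 mm along the rail's -x from its origin), at platen height; axes as the rail's. The heel belongs on its x = 0 plane.
- stop: Red stop fixed on the rail, at its left (+y) part, square to it. Origin on the foot of the rail's face. Its nose reaches 34 mm out along -x from the rail's face, 20 mm wide (y), 13 mm high; a 21 mm high tongue and a black thumb screw (to 36 mm) lie over the rail behind it.
- stop_face (a point): Middle of the lower edge of the stop's face that looks to -y, where the base's +y side belongs: 17 mm in front of the rail's face, at platen height. Axes as the rail's. Seated, the manipulator's axes lie along the rail's.
- mounted_c: Like manipulator but fixed, blue label: on the near left of the platen, its arm away from the robot. Two more like it stand by a brass chuck at the far end of the platen, out of the way, beyond x = 0.79 m.
- tip_case: Loose grey case with a clear lid, 50 x 40 x 22 mm, on the mat; origin under its centre. To be left alone.
- vial: Loose amber jar, 36 mm across, 55 mm high, white cap, on the mat; origin under its centre. To be left alone.
- wafer_box: Loose round flat wafer box, 76 mm across, 16 mm high, on the far right of the mat; origin under its centre. To be left alone.
- driver: Loose screwdriver with red handle, 160 mm long, about 25 mm thick, lying on the near edge of the platen. To be left alone.
- tweezers: Loose steel tweezers, 125 mm long, 6 mm high, on the near edge of the mat. To be left alone.
Mind the look-alikes: they are no part of the job. Leave any pink look-alike of the manipulator alone.

How it is judged:
By the outcome, as a careful person would: the job done as asked, in the order asked, and still so for the second after the job is handed in, while the arm keeps its last pose, push and grip.
It also fails if it takes over 48 s, if anything falls off the work surface, if the arm or the gripper's body presses on something with over 40 N, if the wrist force passes 120 N, or if a joint passes its speed limit or range.

## Working session

There is one attempt and no reset: what is moved stays moved. The work goes in short steps, Python scripts to look and compute and a tool call to move; the robot and the scene stay as the last step left them, time stands still between calls to the robot, and variables do not carry over. Pictures are saved under pics/ and viewed, at most 10 in all, crops included, and the job is handed in when it is done.

Besides the shell and the picture viewer there is one more tool, called after ">>>" by a JSON object that holds its "op" and its "data". jog_arm: Moves the arm, as the interface text tells. Its arguments: {"type":"object","properties":{"deltas":{"type":"array"},"squeeze":{"type":"number"}},"required":["deltas"]}

```bash
ls; mkdir -p pics
cat > h.py <<'E'
import numpy as np, cv2
from scipy.spatial.transform import Rotation as R
from workcell import readout, read_camera, finish_job, bot
def att(c):
    a=np.array(c["attitude"],float)
    return a if a.shape==(3,3) else R.from_rotvec(a).as_matrix()
def ray(c,u,v,z):
    d=att(c)@np.array([(u-c["cx"])/c["fx"],(v-c["cy"])/c["fy"],1]); o=np.array(c["origin"])
    return o+d*(z-o[2])/d[2]
def proj(c,p):
    q=att(c).T@(np.array(p)-c["origin"]); return [c["fx"]*q[0]/q[2]+c["cx"],c["fy"]*q[1]/q[2]+c["cy"]]
def mv(dx_world,yaw=None):
    "world shift -> tool-axis shift"
    s=readout.read_state(); return R.from_rotvec(s["tcp_rot"]).as_matrix().T@np.array(dx_world)
E
python3 - <<'E'
from h import *
import pickle
s=readout.read_state(); print(s)
cs={n:read_camera(n) for n in("scene","side","wrist")}
pickle.dump(cs,open("c0.pkl","wb"))
for n,c in cs.items(): print(n,c["origin"],c["attitude"],c["fx"],c["cx"],c["cy"])
cv2.imwrite("pics/a.png",cv2.resize(cs["scene"]["color"],(784,588),interpolation=cv2.INTER_CUBIC))
cv2.imwrite("pics/b.png",cv2.resize(cs["side"]["color"],(784,588),interpolation=cv2.INTER_CUBIC))
E
```

```text
pics
{'time': 0.0, 'q': array([ 1.13411746e+00,  2.64755724e-01,  1.60537712e+00, -8.36992187e-06,
        1.27371479e+00, -3.68838110e-02]), 'joint_vel': array([ 0.00043927,  0.00037146,  0.00050387,  0.00056494,  0.00081392,
       -0.00156546]), 'joint_torque': array([ 2.27431876e-03, -5.15104330e+01, -3.67313969e+01, -7.41270333e-05,
        1.29705184e-02, -2.65879333e-05]), 'tool_pos': array([0.26242799, 0.62113824, 0.24695858]), 'tcp_rot': array([-0.62371494, -3.07852201,  0.00344566]), 'wrist_force': array([-0.1436631 ,  0.39645476,  0.61313215]), 'torque': array([-0.04400965,  0.0224857 ,  0.01769898]), 'grip_force': 0.0, 'width': 0.9961744815684236}
scene [0.97670021 0.19790431 0.84960906] [-1.52076928 -2.21308583  0.72416275] 390.6853870910377 274.12450260080885 212.4473391368968
side [-0.16308582 -0.74993505  0.91259808] [-2.18685459  0.76647784 -0.3582816 ] 406.14262347638913 276.90613100346025 208.57451844855174
wrist [0.18683404 0.6543904  0.37289584] [2.38071709 1.58005003 0.25730415] 290.78646671419074 278.46852793917816 207.69696940193384
```

View pics/a.png

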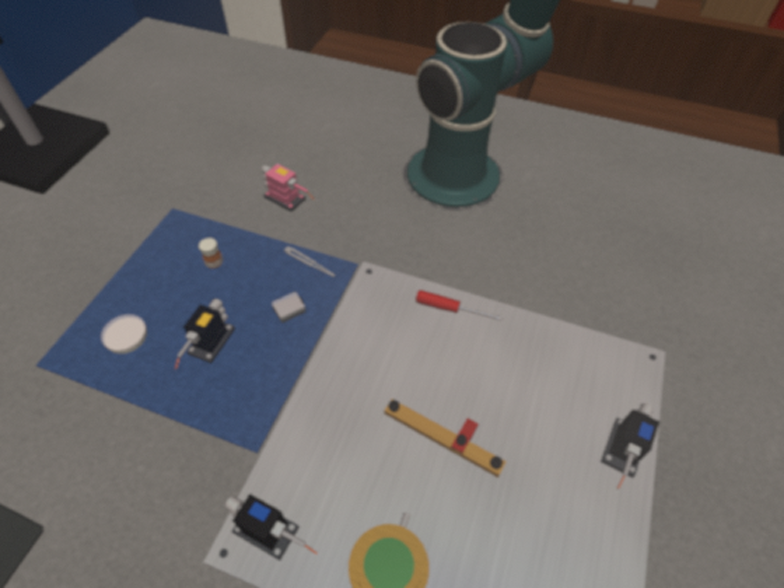

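View pics/b.png

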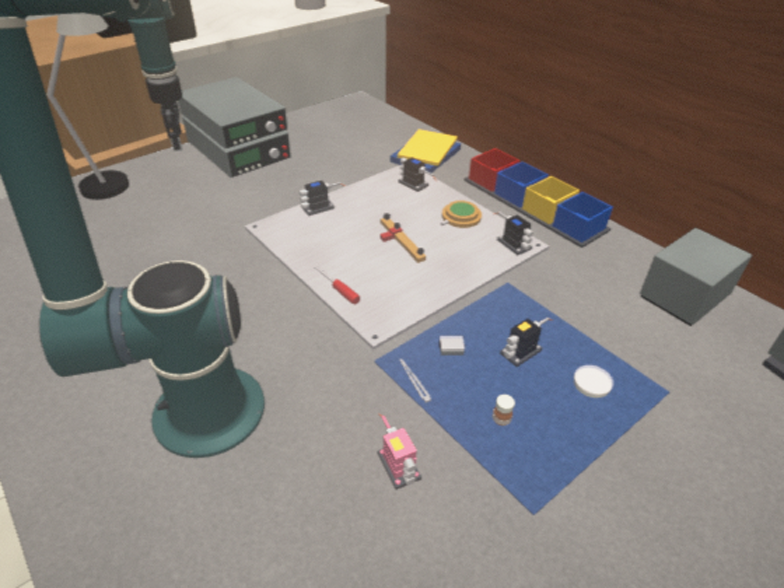

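Two items carry a yellow label: the black one on the mat (scene 205,320; side 524,327) and the pink one off the mat (scene 283,170; side 397,443). The black one on the blue mat fits, and pink is excluded. The blue-labelled ones are at scene (260,512) and (645,430). Next I'll measure and confirm in a crop.

```bash
cat > m.py <<'E'
from h import *
import pickle
cs=pickle.load(open("c0.pkl","rb"))
def comps(c,lo,hi,win,amin=8):
    hsv=cv2.cvtColor(c["color"],cv2.COLOR_BGR2HSV); m=cv2.inRange(hsv,lo,hi)
    w=np.zeros_like(m); x0,y0,x1,y1=win; w[y0:y1,x0:x1]=255; m&=w
    n,l,st,ce=cv2.connectedComponentsWithStats(m)
    return [(st[i,4],ce[i],np.argwhere(l==i)[:,::-1]) for i in range(1,n) if st[i,4]>=amin]
def tri(ps):
    A=np.zeros((3,3));b=np.zeros(3)
    for c,u,v in ps:
        d=att(c)@np.array([(u-c["cx"])/c["fx"],(v-c["cy"])/c["fy"],1]);d/=np.linalg.norm(d)
        P=np.eye(3)-np.outer(d,d);A+=P;b+=P@np.array(c["origin"])
    return np.linalg.solve(A,b)
S,D=cs["scene"],cs["side"]
if __name__=="__main__":
    ys=comps(S,(20,120,120),(35,255,255),(125,205,170,250)); yd=comps(D,(20,120,120),(35,255,255),(355,220,395,250))
    for n,c,y in(("scene",S,ys),("side",D,yd)):
        for a,ce,p in y: print(n,"label",a,ce,ray(c,*ce,.076))
    print("tri",tri([(S,*max(ys,key=lambda t:t[0])[1]),(D,*max(yd,key=lambda t:t[0])[1])]))
    for n,c,w in(("scene",S,(260,270,380,350)),("side",D,(255,140,320,195))):
        for a,ce,p in comps(c,(10,90,80),(28,255,255),w,20):
            q=np.array([ray(c,u,v,.042)[:2] for u,v in p]); 
            r=cv2.minAreaRect(q.astype(np.float32)*1000); print(n,"brass",a,ce,q.mean(0),r)
        for a,ce,p in comps(c,(0,130,80),(8,255,255),w,8)+comps(c,(172,130,80),(180,255,255),w,8):
            q=np.array([ray(c,u,v,.044)[:2] for u,v in p]); print(n,"red",a,ce,q.mean(0),cv2.minAreaRect(q.astype(np.float32)*1000))
    a=cv2.resize(S["color"][195:265,115:185],(390,390),interpolation=cv2.INTER_CUBIC)
    b=cv2.resize(S["color"][280:345,270:365],(400,390)[:2],interpolation=cv2.INTER_CUBIC)
    cv2.imwrite("pics/c.png",np.hstack([a,b]))
E
python3 m.py
```

```text
scene label 67 [145.53731343 227.86567164] [ 0.59517336 -0.27229896  0.076     ]
side label 42 [374.0952381  232.80952381] [ 0.59682789 -0.27208009  0.076     ]
tri [ 0.59579787 -0.27221388  0.07675783]
scene brass 865 [316.60693642 311.83699422] [0.63472233 0.16903889] ((633.5177612304688, 168.1570281982422), (197.5054168701172, 26.484100341796875), 79.7510757446289)
scene red 85 [334.18823529 306.2       ] [0.60968955 0.20212426] ((610.2664184570312, 201.9178009033203), (15.156171798706055, 29.345081329345703), 78.87527465820312)
scene red 47 [327.31914894 318.59574468] [0.64203034 0.19600802] ((638.495361328125, 195.8679656982422), (17.806499481201172, 19.545137405395508), 81.84898376464844)
side brass 33 [317.75757576 151.57575758] [0.79980624 0.18154052] ((799.8245239257812, 183.0587158203125), (63.63513946533203, 11.66130256652832), 46.6943359375)
side brass 44 [276.72727273 159.31818182] [0.64151545 0.23859862] ((642.1967163085938, 240.8013153076172), (47.75221633911133, 23.093631744384766), 80.65682983398438)
side brass 145 [292.02068966 175.12413793] [0.62219574 0.12741682] ((622.1417236328125, 126.78387451171875), (128.8697967529297, 25.64981460571289), 80.65699005126953)
side red 13 [280.76923077 163.92307692] [0.63258992 0.20359127] ((632.9960327148438, 202.6553192138672), (12.855615615844727, 22.1634464263916), 51.84074020385742)
side red 17 [275.82352941 167.58823529] [0.60360922 0.1967511 ] ((602.9331665039062, 197.03280639648438), (12.700785636901855, 25.3957576751709), 81.37619018554688)
```

View pics/c.png

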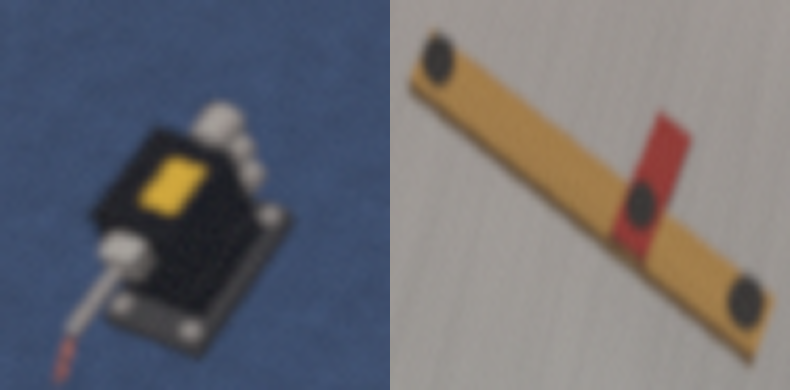

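The crop shows the black manipulator with its yellow label at crop (173,186), and the probe tip at (62,365) pointing away from the robot. The right half shows the brass rail with the red stop. This is the right target.

Run:
```python
from m import *
px=lambda x,y:(115+x/5.571-.5,195+y/5.571-.5)
L=ray(S,*px(173,186),.076); T=ray(S,*px(62,365),.063)
a=ray(S,*px(293,213),.012); b=ray(S,*px(200,355),.012); e=ray(S,*px(150,127),.076);f=ray(S,*px(93,213),.076)
for n,p,q in(("tip",L,T),("base",a,b),("top",e,f)):
    d=(q-p)[:2]; print(n,np.degrees(np.arctan2(d[1],d[0])),np.linalg.norm(d),p,q)
s=readout.read_state(); M=R.from_rotvec(s["tcp_rot"]).as_matrix(); print(M.round(3))
W=cs["wrist"]; print("wrist axis",att(W)[:,2],"offset tool",M.T@(np.array(W["origin"])-s["tool_pos"]), "centre hit rel tcp in tool",M.T@(ray(W,280,210,.03)-s["tool_pos"]))
```

```text
tip -1.6401832170930215 0.08684356948469094 [ 0.5952129  -0.27222918  0.076     ] [ 0.68202089 -0.27471488  0.063     ]
base -0.05674356893692998 0.08010580647005634 [ 0.55677099 -0.25165259  0.012     ] [ 0.63687676 -0.25173192  0.012     ]
top 2.3789024072029545 0.04748972769556701 [ 0.57193209 -0.29836204  0.076     ] [ 0.61938089 -0.29639085  0.076     ]
[[-0.921  0.389 -0.001]
 [ 0.389  0.921 -0.002]
 [ 0.    -0.002 -1.   ]]
wrist axis [ 0.2944341  -0.12653185 -0.94725828] offset tool [ 0.08258222  0.00083211 -0.12566369] centre hit rel tcp in tool [-0.03648636  0.00265355  0.21721836]
```

>>> {"op": "jog_arm", "data": {"deltas": [-0.039,-0.0235,0.0045,0,0,-2,1,-0.078,-0.047,0.009,0,0,-4,1,-0.117,-0.0705,0.0135,0,0,-6,1,-0.156,-0.094,0.018,0,0,-8,1,-0.195,-0.1175,0.0225,0,0,-10,1,-0.234,-0.141,0.027,0,0,-12,1,-0.273,-0.1645,0.0315,0,0,-14,1,-0.314,-0.188,0.036,0,0,-15,1]}}

```text
time: 0.95
tool_pos: [0.4793, 0.3247, 0.2119]
tcp_rot: [-0.214, -3.134, 0.0]
wrist_force: [0.0, -0.1, -0.2]
width: 1.0
grip_force: 0.0
```

```bash
cat > t.py <<'E'
import sys
from h import *
x,y,z,yaw=map(float,sys.argv[1:5])  # target TCP, tool-y world angle deg
s=readout.read_state(); M=R.from_rotvec(s["tcp_rot"]).as_matrix()
yw=np.radians(yaw); ty=np.array([np.cos(yw),np.sin(yw),0]); tz=np.array([0,0,-1.]); tx=np.cross(ty,tz)
G=np.array([tx,ty,tz]).T
print("t",s["time"],"pos",s["tool_pos"],"F",s["wrist_force"].round(2),"w",s["width"],"grip",s["grip_force"])
print("shift",(M.T@(np.array([x,y,z])-s["tool_pos"])).round(4),"turn",np.degrees(R.from_matrix(M.T@G).as_rotvec()).round(2))
E
python3 t.py .60 .16 .19 90
```

```text
t 0.95 pos [0.47925775 0.32472715 0.21189024] F [ 0.02 -0.14 -0.23] w 0.9999891038007512 grip 0.0
shift [-0.1421 -0.1467  0.0219] turn [-0.   -0.02 -7.83]
```

>>> {"op": "jog_arm", "data": {"deltas": [-0.028,-0.029,0.004,0,0,-2,1,-0.057,-0.058,0.009,0,0,-4,1,-0.085,-0.088,0.013,0,0,-6,1,-0.114,-0.117,0.018,0,0,-8,1,-0.142,-0.147,0.022,0,0,-8,1,-0.142,-0.147,0.022,0,0,-8,1]}}

```text
time: 1.55
tool_pos: [0.6012, 0.1569, 0.1892]
tcp_rot: [-0.005, -3.141, 0.003]
wrist_force: [0.1, 0.0, -0.1]
width: 1.0
grip_force: 0.0
```

```bash
cat > r.py <<'E'
from m import *
c=read_camera("wrist"); pickle.dump(c,open("c1.pkl","wb"))
w=(0,0,560,420)
for a,ce,p in comps(c,(10,90,80),(28,255,255),w,60):
    q=np.array([ray(c,u,v,.042)[:2] for u,v in p])*1000; print("brass",a,ce,cv2.minAreaRect(q.astype(np.float32)))
for rng in(((0,130,80),(8,255,255)),((172,130,80),(180,255,255))):
  for a,ce,p in comps(c,*rng,w,40):
    q=np.array([ray(c,u,v,.041)[:2] for u,v in p])*1000; print("red",a,ce,cv2.minAreaRect(q.astype(np.float32)))
cv2.imwrite("pics/d.png",cv2.resize(c["color"],(784,588),interpolation=cv2.INTER_CUBIC))
E
python3 r.py; python3 t.py .57 -.27 .2 90
```

```text
brass 2770 [254.98050542 218.5765343 ] ((623.02587890625, 131.00393676757812), (119.58460235595703, 27.151203155517578), 79.90206146240234)
brass 1200 [355.19166667 234.76833333] ((642.478515625, 239.15335083007812), (59.71453857421875, 26.827125549316406), 79.89839172363281)
brass 1207 [278.08533554 350.52858326] ((790.7633056640625, 156.45169067382812), (91.0259780883789, 37.620941162109375), 89.99149322509766)
red 968 [322.78409091 211.05991736] ((620.6203002929688, 201.8706817626953), (22.280853271484375, 61.5260009765625), 84.00875091552734)
t 1.6 pos [0.59995015 0.15892862 0.18940428] F [0.41 0.11 0.  ] w 1.0016435990925965 grip 0.0
shift [ 0.029  -0.429  -0.0104] turn [-0.03 -0.07 -0.13]
```

View pics/d.png

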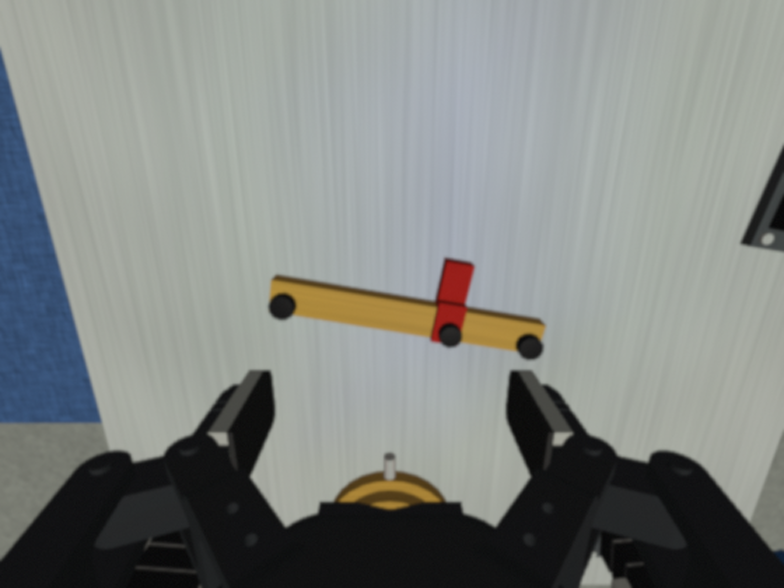

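The wrist view shows the rail from (272,290) to (545,340) and the stop's nose at (444–474, 259–305), with its thumb screws clear. Now I'll fit the foot edges of the rail face and the stop face.

```bash
cat > e.py <<'E'
from m import *
c=pickle.load(open("c1.pkl","rb")); I=c["color"]; hsv=cv2.cvtColor(I,cv2.COLOR_BGR2HSV)
sat=(hsv[...,1]>75)&((hsv[...,0]<30)|(hsv[...,0]>170)); 
def line(pts):
    vx,vy,x,y=cv2.fitLine(np.float32(pts)*1000,cv2.DIST_HUBER,0,.5,.01).ravel(); return np.array([vx,vy]),np.array([x,y])
P=[];Q=[]
for u in list(range(205,305))+list(range(343,383)):
    v=np.argmax(sat[188:245,u])+188; P.append(ray(c,u,v-.5,.028)[:2])
d,p=line(P); d*=np.sign(d[1]); print("rail face dir",np.degrees(np.arctan2(d[1],d[0]))-90,"pt",p, "resid", np.std([(np.array(q)*1000-p)@[d[1],-d[0]] for q in P]))
for v in range(190,213):
    u=np.argmax(sat[v,300:345])+300; Q.append(ray(c,u-.5,v,.028)[:2])
e,r=line(Q); e*=np.sign(e[0]); print("stop face dir",np.degrees(np.arctan2(e[1],e[0])),"pt",r)
n=np.array([d[1],-d[0]])  # rail +x
t=d
# seat corner: rail line & stop line offset
s0=np.dot(np.mean(Q,0)*1000,t); corner=n*np.dot(p,n)+t*s0
print("n",n,"corner",corner,"seated origin",corner-40*n-25*t,"stop_face pt",corner-17*n)
E
python3 e.py
```

```text
rail face dir -10.212959 pt [620.14813 165.23077] resid 0.31871475510829683
stop face dir -10.655313 pt [608.81616 194.19363]
n [ 0.98415554 -0.17730725] corner [624.84577915 191.30569993] seated origin [581.04687569 173.79410229] stop_face pt [608.11513493 194.31992303]
```

>>> {"op": "jog_arm", "data": {"deltas": [0.004,-0.048,-0.001,0,0,0,1,0.008,-0.096,-0.002,0,0,0,1,0.012,-0.144,-0.003,0,0,0,1,0.016,-0.192,-0.004,0,0,0,1,0.02,-0.24,-0.005,0,0,0,1,0.024,-0.288,-0.007,0,0,0,1,0.027,-0.336,-0.009,0,0,0,1,0.029,-0.384,-0.01,0,0,0,1]}}

```text
time: 2.4
tool_pos: [0.5705, -0.2232, 0.2006]
tcp_rot: [-0.004, 3.141, 0.001]
wrist_force: [1.3, -0.1, 0.1]
width: 0.999
grip_force: 0.0
```

>>> {"op": "jog_arm", "data": {"deltas": [0,-0.03,0,0,0,0,1,0,-0.045,0,0,0,0,1,0,-0.045,0,0,0,0,1]}}

```text
time: 2.7
tool_pos: [0.5709, -0.2683, 0.2001]
tcp_rot: [0.0, -3.141, -0.001]
wrist_force: [-0.1, -0.3, -0.4]
width: 1.0
grip_force: 0.0
```

```bash
python3 - <<'E'
from m import *
c=read_camera("wrist"); pickle.dump(c,open("c2.pkl","wb"))
for a,ce,p in comps(c,(20,120,110),(35,255,255),(0,0,560,420),30):
    q=np.array([ray(c,u,v,.076)[:2] for u,v in p])*1000; print("label",a,ce,ray(c,*ce,.076),cv2.minAreaRect(q.astype(np.float32)))
print(proj(c,[.596,-.273,.076]))
cv2.imwrite("pics/e.png",cv2.resize(c["color"],(784,588),interpolation=cv2.INTER_CUBIC))
E
python3 t.py .596 -.273 .053 90
```

```text
label 522 [275.25287356 230.90421456] [ 0.59600192 -0.27038021  0.076     ] ((596.3176879882812, -270.1317138671875), (17.75973129272461, 26.5054931640625), 89.24573516845703)
label 32 [558.25    396.03125] [0.80388626 0.05771459 0.076     ] ((803.4805297851562, 57.2934455871582), (21.326858520507812, 2.2293155193328857), 17.19976043701172)
[np.float64(272.44333794867003), np.float64(230.90078191470644)]
t 2.75 pos [ 0.57089197 -0.26688951  0.19998457] F [ 0.67 -0.72  0.84] w 1.0003359975407942 grip 0.0
shift [-0.0252 -0.0063  0.147 ] turn [ 0.07 -0.03  0.06]
```

View pics/e.png

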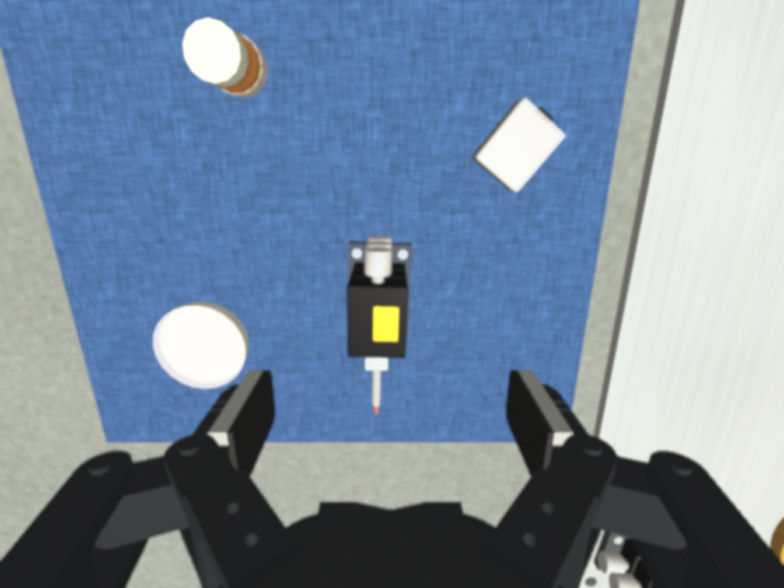

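The label at (386,324) is off-centre. The block itself spans (348–407, 286–356), so its centre is at about (378,321), i.e. (0.595, -0.275), with yaw ≈ 0. The fingers' path is clear, so I'll descend and grip.

>>> {"op": "jog_arm", "data": {"deltas": [-0.024,-0.0075,0.03,0,0,0,1,-0.024,-0.0075,0.065,0,0,0,1,-0.024,-0.0075,0.1,0,0,0,1,-0.024,-0.0075,0.13,0,0,0,1,-0.024,-0.0075,0.149,0,0,0,1,-0.024,-0.0075,0.149,0,0,0,1]}}

```text
time: 3.35
tool_pos: [0.5923, -0.271, 0.0471]
tcp_rot: [0.006, -3.134, -0.007]
wrist_force: [-0.0, -0.3, -1.2]
width: 1.004
grip_force: 0.0
```

>>> {"op": "jog_arm", "data": {"deltas": [0,0,0,0,0,0,0.3,0,0,0,0,0,0,0.05,0,0,0,0,0,0,-0.1,0,0,0,0,0,0,-0.3,0,0,0,0,0,0,-1,0,0,0,0,0,0,-1], "squeeze": 30}}

```text
time: 3.95
tool_pos: [0.5966, -0.2759, 0.0537]
tcp_rot: [-0.002, 3.138, -0.002]
wrist_force: [0.5, 1.3, 6.5]
width: 0.463
grip_force: 32.4
```

>>> {"op": "jog_arm", "data": {"deltas": [0,0,0,0,0,0,-1,0,0,0,0,0,0,-1,0,0,0,0,0,0,-1], "squeeze": 70}}

```text
time: 4.25
tool_pos: [0.5967, -0.276, 0.0538]
tcp_rot: [-0.002, 3.138, -0.002]
wrist_force: [0.6, 0.2, 7.2]
width: 0.467
grip_force: 71.8
```

>>> {"op": "jog_arm", "data": {"deltas": [0,0,-0.01,0,0,0,-1,0,0,-0.03,0,0,0,-1,0,0,-0.055,0,0,0,-1,0,0,-0.085,0,0,0,-1,0,0,-0.11,0,0,0,-1,0,0,-0.11,0,0,0,-1,0,0,-0.11,0,0,0,-1]}}

```text
time: 4.95
tool_pos: [0.5943, -0.2751, 0.1606]
tcp_rot: [0.002, -3.141, -0.001]
wrist_force: [-0.9, 0.8, -5.7]
width: 0.455
grip_force: 71.3
```

```bash
python3 t.py .564 .165 .15 79.8
```

```text
t 4.95 pos [ 0.59431588 -0.27511518  0.16062888] F [-0.89  0.83 -5.66] w 0.45467902054224074 grip 71.31048202514648
shift [0.0297 0.4402 0.0108] turn [ 0.02 -0.04 10.28]
```

>>> {"op": "jog_arm", "data": {"deltas": [0.001,0.015,0,0,0,0.5,-1,0.003,0.045,0,0,0,1,-1,0.006,0.08,0,0,0,2,-1,0.008,0.115,0,0,0,3,-1,0.01,0.15,0,0,0,4,-1,0.013,0.185,0,0,0,5,-1,0.015,0.22,0,0,0,6,-1,0.017,0.25,0,0,0,6,-1]}}

```text
time: 5.75
tool_pos: [0.5748, -0.0225, 0.1584]
tcp_rot: [-0.162, -3.132, -0.001]
wrist_force: [-0.0, 0.3, -5.1]
width: 0.458
grip_force: 71.6
```

```bash
python3 t.py .564 .165 .12 79.8
```

```text
t 5.75 pos [ 0.57479565 -0.02250657  0.15844835] F [-0.02  0.26 -5.14] w 0.4581210214960558 grip 71.59153819084167
shift [0.0299 0.1854 0.0387] turn [ 0.03 -0.31  4.28]
```

>>> {"op": "jog_arm", "data": {"deltas": [0.005,0.035,0.002,0,0,1,-1,0.01,0.07,0.01,0,0,2,-1,0.016,0.105,0.018,0,0,3,-1,0.022,0.14,0.026,0,0,4.2,-1,0.028,0.17,0.034,0,0,4.2,-1,0.03,0.185,0.039,0,0,4.2,-1,0.03,0.185,0.039,0,0,4.2,-1,0.03,0.185,0.039,0,0,4.2,-1]}}

```text
time: 6.55
tool_pos: [0.5654, 0.1616, 0.1208]
tcp_rot: [-0.275, -3.127, 0.002]
wrist_force: [0.1, -0.4, -5.0]
width: 0.462
grip_force: 71.7
```

```bash
python3 t.py .564 .165 .085 79.8
python3 - <<'E'
from m import *
c=read_camera("wrist"); pickle.dump(c,open("c3.pkl","wb"))
cv2.imwrite("pics/f.png",cv2.resize(c["color"],(784,588),interpolation=cv2.INTER_CUBIC))
E
```

```text
t 6.55 pos [0.56544723 0.16163615 0.12081907] F [ 0.1  -0.43 -5.01] w 0.4622823212629311 grip 71.71905398368835
shift [0.0019 0.0031 0.0358] turn [-0.1  -0.14  0.16]
```

View pics/f.png

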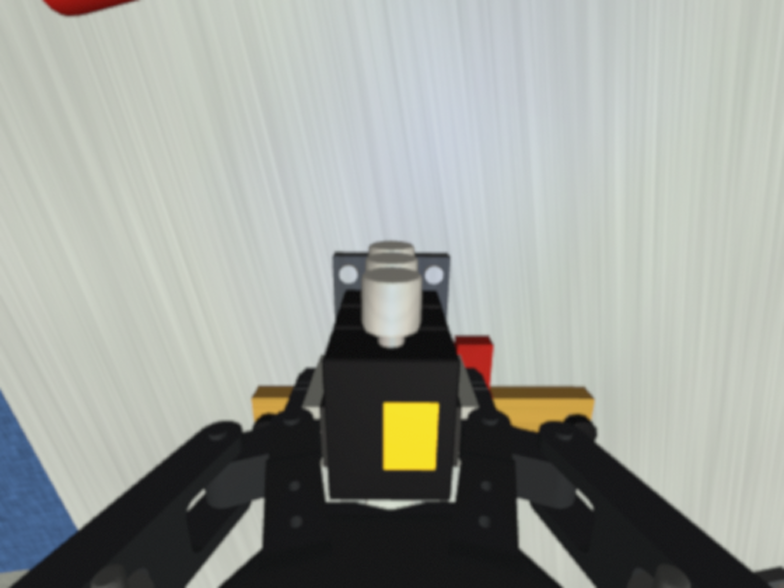

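The manipulator hangs square to the rail: the base edge at (334–450, 253) is parallel to the rail face at row ~390, and the stop at (475,345) is just to its right. Lowering.

>>> {"op": "jog_arm", "data": {"deltas": [0.001,0.002,0.01,0,0,0,-1,0.002,0.003,0.02,0,0,0,-1,0.002,0.003,0.028,0,0,0,-1,0.002,0.003,0.034,0,0,0,-1,0.002,0.003,0.034,0,0,0,-1,0.002,0.003,0.034,0,0,0,-1], "squeeze": 80}}

```text
time: 7.2
tool_pos: [0.5652, 0.1649, 0.088]
tcp_rot: [-0.277, -3.129, 0.0]
wrist_force: [0.0, -0.9, -5.4]
width: 0.461
grip_force: 81.1
```

>>> {"op": "jog_arm", "data": {"deltas": [0,0,0.002,0,0,0,-1,0,0,0.004,0,0,0,-1,0,0,0.005,0,0,0,-1,0,0,0.006,0,0,0,-1,0,0,0.006,0,0,0,-1]}}

```text
time: 7.7
tool_pos: [0.5652, 0.1651, 0.0822]
tcp_rot: [-0.277, -3.129, 0.0]
wrist_force: [0.7, 0.2, -5.6]
width: 0.459
grip_force: 81.1
```

>>> {"op": "jog_arm", "data": {"deltas": [0,0,0.001,0,0,0,-1,0,0,0.002,0,0,0,-1,0,0,0.003,0,0,0,-1,0,0,0.004,0,0,0,-1,0,0,0.004,0,0,0,-1]}}

```text
time: 8.2
tool_pos: [0.5658, 0.1652, 0.0788]
tcp_rot: [0.277, 3.128, 0.0]
wrist_force: [0.1, -0.6, -1.6]
width: 0.457
grip_force: 81.5
```

>>> {"op": "jog_arm", "data": {"deltas": [0,0.002,0,0,0,0,-1,0,0.004,0,0,0,0,-1,0,0.006,0,0,0,0,-1,0,0.008,0,0,0,0,-1,0,0.008,0,0,0,0,-1]}}

```text
time: 8.7
tool_pos: [0.5673, 0.1735, 0.0788]
tcp_rot: [0.276, 3.128, 0.001]
wrist_force: [0.5, -0.5, 1.5]
width: 0.459
grip_force: 81.7
```

>>> {"op": "jog_arm", "data": {"deltas": [0,0.001,0,0,0,0,-1,0,0.002,0,0,0,0,-1,0,0.003,0,0,0,0,-1,0,0.003,0,0,0,0,-1]}}

```text
time: 9.1
tool_pos: [0.5674, 0.1744, 0.0788]
tcp_rot: [0.276, 3.129, -0.004]
wrist_force: [-1.2, -7.8, 5.0]
width: 0.457
grip_force: 82.3
```

Contact with the stop (about 8 N). Next I slide along it to the rail.

>>> {"op": "jog_arm", "data": {"deltas": [-0.002,-0.001,0,0,0,0,-1,-0.004,-0.001,0,0,0,0,-1,-0.006,-0.001,0,0,0,0,-1,-0.008,-0.001,0,0,0,0,-1,-0.009,-0.001,0,0,0,0,-1,-0.01,-0.001,0,0,0,0,-1,-0.01,-0.001,0,0,0,0,-1]}}

```text
time: 9.8
tool_pos: [0.5763, 0.1726, 0.0788]
tcp_rot: [-0.277, -3.128, 0.002]
wrist_force: [-3.0, -4.5, 6.1]
width: 0.458
grip_force: 82.4
```

>>> {"op": "jog_arm", "data": {"deltas": [-0.001,0,0,0,0,0,-1,-0.002,0,0,0,0,0,-1,-0.003,0,0,0,0,0,-1,-0.004,0,0,0,0,0,-1,-0.004,0,0,0,0,0,-1]}}

```text
time: 10.3
tool_pos: [0.5802, 0.1719, 0.0788]
tcp_rot: [-0.276, -3.128, 0.002]
wrist_force: [-3.0, -3.3, 6.6]
width: 0.459
grip_force: 82.4
```

```bash
python3 t.py .581 .174 .0788 79.8
```

```text
t 10.3 pos [0.5802078  0.17186906 0.07884442] F [-2.97 -3.35  6.63] w 0.4587497459186056 grip 82.44256854057312
shift [-0.0004  0.0022  0.    ] turn [-0.08 -0.08  0.1 ]
```

>>> {"op": "jog_arm", "data": {"deltas": [-0.001,0.001,0,0,0,0,-1,-0.002,0.001,0,0,0,0,-1,-0.003,0.001,0,0,0,0,-1,-0.003,0.001,0,0,0,0,-1]}}

```text
time: 10.7
tool_pos: [0.581, 0.1719, 0.079]
tcp_rot: [-0.276, -3.123, 0.005]
wrist_force: [-11.4, -4.1, 14.2]
width: 0.454
grip_force: 83.3
```

>>> {"op": "jog_arm", "data": {"deltas": [-0.0008,0,0.0004,0,0,0,-1,-0.0016,0,0.0007,0,0,0,-1,-0.0016,0,0.0007,0,0,0,-1,-0.0016,0,0.0007,0,0,0,-1]}}

```text
time: 11.1
tool_pos: [0.5812, 0.1718, 0.0791]
tcp_rot: [-0.275, -3.12, 0.005]
wrist_force: [-16.7, -4.7, 21.4]
width: 0.459
grip_force: 84.1
```

```bash
cat > s.py <<'E'
from h import *
s=readout.read_state(); M=R.from_rotvec(s["tcp_rot"]).as_matrix(); F=s["wrist_force"]
n=np.array([.984,-.177,0]);t=np.array([.177,.984,0])
print(s["time"],s["tool_pos"].round(4),"Fn",(F@n).round(1),"Ft",(F@t).round(1),"Fz",F[2].round(1),"tau n,t",(s["torque"]@n).round(2),(s["torque"]@t).round(2),"toolz n,t deg",np.degrees([M[:,2]@n,M[:,2]@t]).round(2),"yaw",np.degrees(np.arctan2(M[1,1],M[0,1])).round(2),"grip",s["grip_force"].round(1))
E
python3 s.py
python3 - <<'E'
from m import *
out=[]
for n,P in(("side",[.58,.174,.05]),("scene",[.58,.174,.05])):
    c=read_camera(n); u,v=map(int,proj(c,P)); out.append(cv2.resize(c["color"][max(0,v-45):v+45,u-45:u+45],(395,395),interpolation=cv2.INTER_CUBIC))
cv2.imwrite("pics/g.png",np.hstack(out))
E
```

```text
Traceback (most recent call last):
  File "s.py", line 4, in <module>
    print(s["time"],s["tool_pos"].round(4),"Fn",(F@n).round(1),"Ft",(F@t).round(1),"Fz",F[2].round(1),"tau n,t",(s["torque"]@n).round(2),(s["torque"]@t).round(2),"toolz n,t deg",np.degrees([M[:,2]@n,M[:,2]@t]).round(2),"yaw",np.degrees(np.arctan2(M[1,1],M[0,1])).round(2),"grip",s["grip_force"].round(1))
                                                                                                                                                                                                                                                                                       ^^^^^^^^^^^^^^^^^^^^^
AttributeError: 'float' object has no attribute 'round'
```

View pics/g.png

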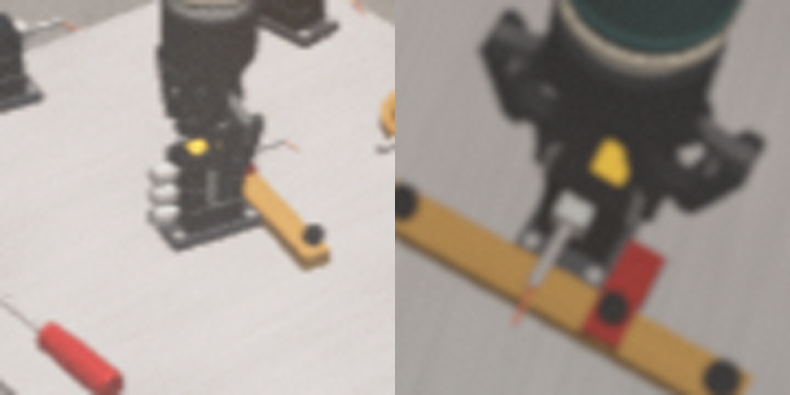

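Both views show the manipulator upright with its knobs to the robot. The heel is on the rail (side crop 250,210) and the side is against the red stop (scene crop 620,270). The down force is a bit high, so I'm checking the tilt.

```bash
sed -i 's/s\["grip_force"\].round(1)/s["grip_force"]/' s.py; python3 s.py
```

```text
11.2 [0.5812 0.1718 0.0791] Fn -15.9 Ft -8.4 Fz 21.8 tau n,t -1.32 2.27 toolz n,t deg [-0.52 -0.22] yaw 79.92 grip 84.06948566436768
```

The base is pitched about 0.45° over its heel, with the centre raised 0.3 mm. I'll trim with a small counter-pitch and less down force.

>>> {"op": "jog_arm", "data": {"deltas": [0,0,-0.0005,0,-0.4,0,-1,0,0,-0.001,0,-0.8,0,-1,0,0,-0.001,0,-1.2,0,-1,0,0,-0.001,0,-1.2,0,-1]}}

```text
time: 11.6
tool_pos: [0.5807, 0.1719, 0.0788]
tcp_rot: [0.275, 3.119, -0.008]
wrist_force: [-12.6, -3.8, 16.4]
width: 0.456
grip_force: 83.4
```

```bash
python3 s.py
```

```text
11.6 [0.5807 0.1719 0.0788] Fn -11.7 Ft -6.0 Fz 16.4 tau n,t -0.91 2.66 toolz n,t deg [ 0.63 -0.22] yaw 79.91 grip 83.44075441360474
```

>>> {"op": "jog_arm", "data": {"deltas": [-0.0008,0,-0.0003,0,0.2,0,-1,-0.0015,0,-0.0006,0,0.4,0,-1,-0.0015,0,-0.0006,0,0.4,0,-1,-0.0015,0,-0.0006,0,0.4,0,-1]}}

```text
time: 12.0
tool_pos: [0.5809, 0.1718, 0.0789]
tcp_rot: [0.276, 3.129, -0.007]
wrist_force: [-16.7, -2.1, 16.1]
width: 0.461
grip_force: 83.3
```

```bash
python3 s.py
```

```text
12.0 [0.5809 0.1718 0.0789] Fn -16.0 Ft -5.0 Fz 16.1 tau n,t -0.84 2.69 toolz n,t deg [ 0.06 -0.24] yaw 79.9 grip 83.27879190444946
```

>>> {"op": "jog_arm", "data": {"deltas": [-0.0003,0,-0.0003,0,-0.1,0,-1,-0.0006,0,-0.0006,0,-0.2,0,-1,-0.0006,0,-0.0006,0,-0.2,0,-1,-0.0006,0,-0.0006,0,-0.2,0,-1,-0.0006,0,-0.0006,0,-0.2,0,-1]}}

```text
time: 12.5
tool_pos: [0.5808, 0.1719, 0.0789]
tcp_rot: [0.276, 3.126, -0.007]
wrist_force: [-16.6, -2.4, 15.1]
width: 0.462
grip_force: 83.3
```

```bash
python3 s.py
python3 - <<'E'
from m import *
c=read_camera("wrist"); cv2.imwrite("pics/h.png",cv2.resize(c["color"][160:400,150:450],(780,624))[:600])
E
python3 s.py
```

```text
12.5 [0.5808 0.1719 0.0789] Fn -15.9 Ft -5.3 Fz 15.1 tau n,t -0.71 2.79 toolz n,t deg [ 0.19 -0.25] yaw 79.9 grip 83.25038194656372
12.55 [0.5808 0.1719 0.0789] Fn -16.7 Ft -5.1 Fz 14.5 tau n,t -0.67 2.8 toolz n,t deg [ 0.19 -0.25] yaw 79.91 grip 83.2513439655304
```

View pics/h.png

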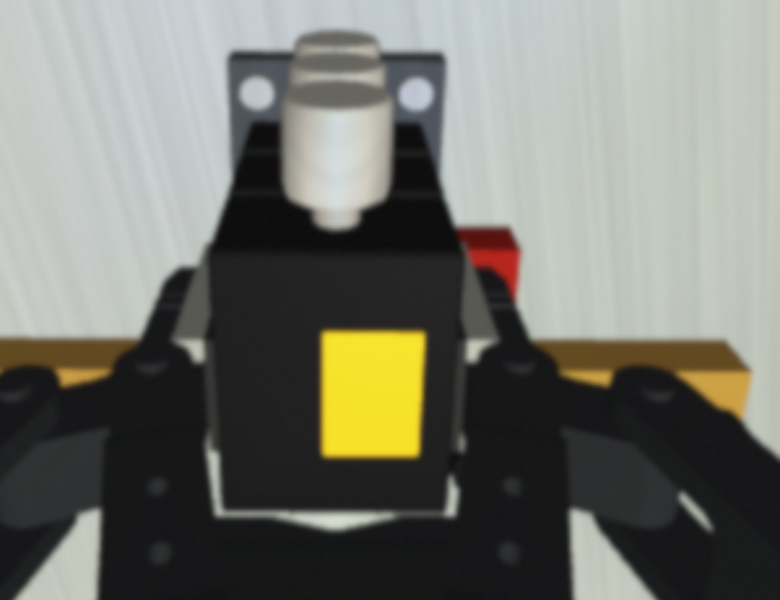

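The base edge at (228–446, 55) is parallel to the rail at row ~340, the manipulator is firmly gripped, and the stop sits right beside it at (488,250). It is held with about 16 N into the rail, 15 N down and 5 N on the stop. Handing in.

```bash
python3 -c "
from workcell import finish_job
print(finish_job())"
```

```text
the job is handed in; nothing more can be done
None
```

The yellow-label manipulator is on the platen, knobs towards you, heel against the rail and base side against the red stop. The arm is still holding it with about 16 N into the rail and 15 N down, so you can tighten the screws.

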